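# Present the marked mask box for a dust check

### The job

A steel marker post stands at the robot-side end of the rack slot whose mask box is due for a dust check. The lids of the boxes in the rack face right, away from the mask aligner. Draw the due box out and turn it lid up on a slant, about half-way (45 degrees) between standing on edge and lying flat, with its middle about 25 cm above the worktop, clear of the equipment along the back and side; finish while holding it there still in the gripper, touching nothing else. Leave the other two boxes in their slots and do not disturb the things standing around.

Things in the scene. Friction and masses are not known exactly. Their poses are not given: they have to be found in the camera images.
- center_left (a point): centre of the mask box in the left slot (seen from the robot): flat amber-red box 131 (x) x 125 (y) x 24 (z) mm, 0.11 kg, on edge; centre 72 mm above the worktop. x: from the front tab (robot side) to the hinge; y: up; z: out of the lid (in the rack: along rack -y, to the right). Solid part that fingers meet: 116 x 116 x 23 mm about the centre
- box_left: the same left box; origin in the middle of its base face (opposite the lid), 11.6 mm along -z from its centre; same axes. Gripped across its 23 mm near the upper edge; 36 mm clear between neighbouring boxes, 80 mm of it stand above the guide fins
- center_middle (a point): centre of the mask box in the middle slot (seen from the robot): flat amber-red box 131 (x) x 125 (y) x 24 (z) mm, 0.11 kg, on edge; centre 72 mm above the worktop. x: from the front tab (robot side) to the hinge; y: up; z: out of the lid (in the rack: along rack -y, to the right). Solid part that fingers meet: 116 x 116 x 23 mm about the centre
- box_middle: the same middle box; origin in the middle of its base face (opposite the lid), 11.6 mm along -z from its centre; same axes. Gripped across its 23 mm near the upper edge; 36 mm clear between neighbouring boxes, 80 mm of it stand above the guide fins
- center_right (a point): centre of the mask box in the right slot (seen from the robot): flat amber-red box 131 (x) x 125 (y) x 24 (z) mm, 0.11 kg, on edge; centre 72 mm above the worktop. x: from the front tab (robot side) to the hinge; y: up; z: out of the lid (in the rack: along rack -y, to the right). Solid part that fingers meet: 116 x 116 x 23 mm about the centre
- box_right: the same right box; origin in the middle of its base face (opposite the lid), 11.6 mm along -z from its centre; same axes. Gripped across its 23 mm near the upper edge; 36 mm clear between neighbouring boxes, 80 mm of it stand above the guide fins
- rack: white rack, immovable, 180 (x) x 185 (y) mm, base 10 mm high. Three slots along its x, at y = +60 (left), 0, -60 mm; fins 3 mm thick, 50 mm above the worktop, about 2 mm clear each side of a box; end stops 22 mm high. A box comes out straight up. Origin on the worktop under the middle box; x away from the robot, y left, z up
- hole_left (a point): the rack's small round marker place at the robot-side end of the left slot: on top of the rack's base, 90 mm from the slot's middle towards the robot; same axes as the rack
- hole_middle (a point): the rack's small round marker place at the robot-side end of the middle slot: on top of the rack's base, 90 mm from the slot's middle towards the robot; same axes as the rack
- hole_right (a point): the rack's small round marker place at the robot-side end of the right slot: on top of the rack's base, 90 mm from the slot's middle towards the robot; same axes as the rack
- marker: plain steel marker post, 45 mm tall, 18 mm across its round head, fixed upright in the marker place at the robot-side end of one of the three slots; the other two places have flat steel caps 4 mm high. Origin at the middle of its foot, 10 mm above the worktop.
- mask_aligner: the mask aligner, the big microscope-like machine on the red base plate at the left (its right edge is near y = -0.04); immovable; origin under it on the worktop. The black-fronted lamp supply at the back right, 186 mm high, also fixed, has its front face at x = 0.69
- tube: dark specimen tube with grey cap, 24 mm across, 109 mm tall, standing close behind the rack; origin under its centre
- can: black round canister, 37 mm across, 57 mm tall, standing close behind the rack; origin under its centre
- swabs: clear pot of swabs, 34 mm across, 92 mm tall, farther back, left of the lamp supply; origin under its centre
- dropper: brown bottle with pointed black top, 32 mm across, 76 mm tall, farther back, left of the lamp supply; origin under its centre
- tissue: white flat packet, 62 x 90 x 16 mm, lying in front of the red base plate; origin under its centre
- clock: small white timer with three buttons, 46 x 52 x 19 mm, lying in front of the red base plate; origin under its centre
- blower: black rubber blower bulb, 50 x 116 x 50 mm, lying at the front left; origin under its centre

How it is judged:
By the outcome, as a careful person would: the job done as asked, in the order asked, and still so for the second after the job is handed in, while the arm keeps its last pose, push and grip.
It also fails if it takes over 35 s, if anything falls off the work surface, if the arm or the gripper's body presses on something with over 40 N, if the wrist force passes 120 N, or if a joint passes its speed limit or range.

### The arm

A 7-joint arm with a two-finger parallel gripper is mounted at the origin on a cart in front of the work surface, level with it; the furniture and walls round the work are solid. World frame = base frame: x ahead of the robot, y to its left, z up, the work surface at z = 0. Lengths are in m, angles in rad, forces in N, time in s.
With the tool pointing down it reaches from about 0.425 to 0.875 m from the base axis. Payload 4.7 kg.
Tool frame: the origin (TCP) lies midway between the tips of the shut fingers; the grasp point (between the pads) lies 19 mm behind it; z points along the fingers, y is the direction in which the jaws open and shut (so a half turn about z gives the same grasp; the last joint's range is limited). The gripper opens to 87 mm and grips with 3 to 60 N. Pads are 19 mm wide; open, the fingers measure 117 mm over their backs; the gripper's body (75 mm by 190 mm) begins 51 mm behind the grasp point.
Start: joints at [-1.099, 0.321, -0.07, 1.45, 0.023, 1.371, -0.057], TCP at [0.287, 0.583, 0.223] pointing down, gripper open.
Joint ranges: [-2.86, 2.86], [-0.3, 2.09], [-1.38, 1.24], [0.06, 2.45], [-1.56, 4.7], [0.09, 2.05], [-2.69, 2.69]. Speed limits (rad/s): [2.57, 2.57, 3.14, 3.14, 3.14, 3.14, 3.14].

### API

Orientations are given as a rotation vector (axis times angle).
In Python, from bench import ctrl, optics gives the robot as it stands. The module is installed in compiled form; this text tells all that it offers.
- The arm moves only by the tool step_arm, never from a script. Its argument "deltas" is a list of rows, each a list of 7 numbers: the turn, a rotation vector about the tool's x, y, z in degrees, then the shift along the tool's x, y, z in mm, then the finger opening in mm, from 0 to 87. A call has exactly 8 rows; each row is the pose to reach, as a shift and turn from the pose commanded when the call began, along the tool's axes at that moment; what a row does not reach only later rows make up. A row lasts 1/8 s, in which the tool goes at most 62.5 mm and 10.7 degrees, less where a joint would pass 70% of its speed; a pose out of reach is approached as far as the arm can. A call with a gripper value outside its range is refused whole. The fingers move at their own pace and stop on an object; "newtons" is the grip in N (left out, the last holds). Time passes only in rows, so rows that repeat a pose let the fingers close, or fill a call up. It gives the time, the measured TCP pose, the force and the opening at its end, in the units of the state.
- ctrl.get_state(): the state, without advancing time (a new reading comes with each control period).
- optics.get_image(name): name is "side" or "top"; returns the picture (480x640x3 uint8, red, green, blue); there is no depth.
- optics.get_calibration(name): a dict with "K" (3x3 intrinsics, pixels), "k1" (the pictures are not rectified: a ray, as slopes to the right and down, at radius r is drawn at 1 + k1 r^2 times it, then the intrinsics apply), "R" (3x3) and "t" (3): a world point X has camera coordinates R X + t. Camera axes: x right, y down, z forward; pixel columns grow to the right and rows downward; lengths in m; the calibration is good to about 2 mm. A picture is of the moment at which its call begins. get_calibration takes no time and is no camera call.
- ctrl.close_job(): hands the job in, once; it reports no verdict.
The state is a dict: "time": time; "joint_positions": joint angles; "qd": joint speeds; "joint_torque": joint torques, N m; "position": TCP position; "tool_rot": TCP orientation; "ft_force": force on the tool from outside, world axes, zero at the start; "torque": the same for the moment, N m; "grip_width": opening from 0.0 (shut) to 1.0 (fully open).
Only numpy, scipy, OpenCV 4.12 (cv2) and the standard library are available. Lean on these libraries where they do the work, as an engineer would, in place of code of your own. Each camera call takes 0.05 s, during which the arm holds its last target.

## Working session

There is one attempt and no reset: what is moved stays moved. The work goes in short steps, Python scripts to look and compute and a tool call to move; the robot and the scene stay as the last step left them, time stands still between calls to the robot, and variables do not carry over. Pictures are saved under pics/ and viewed, and the job is handed in when it is done.

Besides the shell and the picture viewer there is one more tool, called after "Request:" as name(argument=value, ...), one argument or row to a line, values as JSON. step_arm: Moves the arm, as the interface text tells. Its arguments: {"type":"object","properties":{"deltas":{"type":"array"},"newtons":{"type":"number"}},"required":["deltas"]}

```bash
mkdir -p pics; python3 - <<'E'
from bench import ctrl, optics
import cv2
s=ctrl.get_state(); print(s)
for n in("side","top"):
    im=optics.get_image(n); cv2.imwrite(f"pics/{n}0.png",im[:,:,::-1]); print(n,optics.get_calibration(n))
E
```

```text
{'time': 0.0, 'joint_positions': array([-1.09892494,  0.32182252, -0.07010551,  1.45168953,  0.02259759,
        1.370764  , -0.05688776]), 'qd': array([ 6.22551331e-04, -2.56043006e-04, -3.29476202e-05, -3.37612649e-04,
        1.23483932e-03, -8.12269713e-04,  1.31538651e-03]), 'joint_torque': array([ 6.06058666e-05, -4.91296184e+01, -4.03506327e-01, -3.12524700e+01,
       -6.37399871e-02,  4.39145823e-02,  1.95275220e-04]), 'position': array([0.28705661, 0.58256667, 0.22145467]), 'tool_rot': array([-7.12629901e-01, -3.05934571e+00,  2.92860512e-03]), 'ft_force': array([-0.22825138,  0.16617151, -0.82712908]), 'torque': array([-0.04016299,  0.05969657,  0.03702223]), 'grip_width': 0.9977100655948209}
side {'K': array([[468.60267969,   0.        , 316.83927553],
       [  0.        , 468.60267969, 237.31757238],
       [  0.        ,   0.        ,   1.        ]]), 'k1': 0.01630343466215119, 'R': array([[ 0.40817014, -0.91286925, -0.0081777 ],
       [-0.79729242, -0.35210059, -0.49025501],
       [ 0.44465935,  0.20662747, -0.87154068]]), 't': array([-0.28754727,  0.46350221,  0.73608443])}
top {'K': array([[575.682685  ,   0.        , 327.81209987],
       [  0.        , 575.682685  , 247.93307973],
       [  0.        ,   0.        ,   1.        ]]), 'k1': -0.10483755344617465, 'R': array([[ 0.01515816, -0.99986657, -0.00608847],
       [-0.99382902, -0.0143969 , -0.1099846 ],
       [ 0.10988227,  0.00771806, -0.99391464]]), 't': array([-0.05154981,  0.59828633,  1.21476129])}
```

View pics/side0.png

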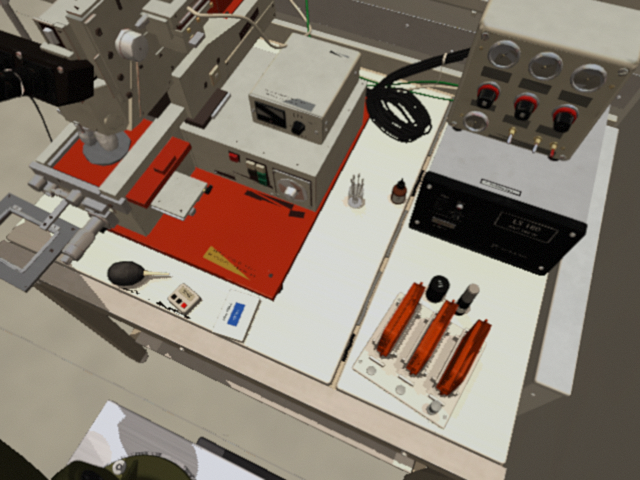

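View pics/top0.png

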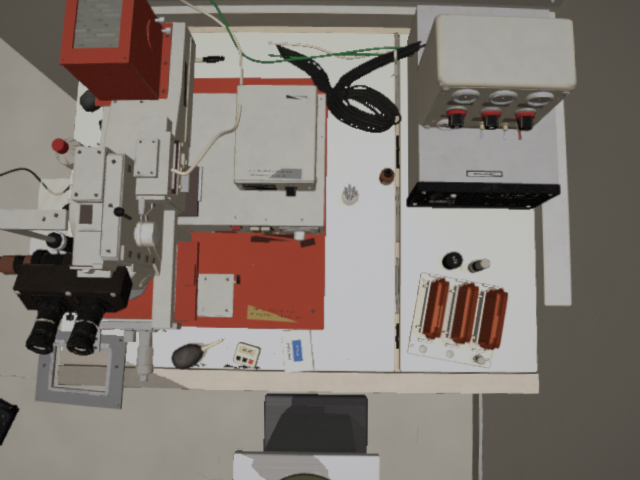

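```bash
python3 - <<'E'
import cv2,numpy as np
a=cv2.imread("pics/side0.png")[260:430,335:515]; b=cv2.imread("pics/top0.png")[240:380,395:525]
cv2.imwrite("pics/z1.png",np.hstack([cv2.resize(a,(400,378),interpolation=2),cv2.resize(b,(400,378),interpolation=2)]))
E
```

```text
(no output)
```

View pics/z1.png

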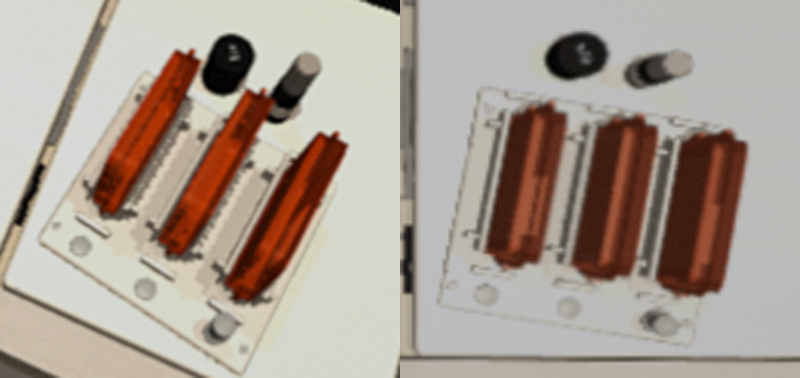

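```bash
cat > h.py <<'E'
import numpy as np, cv2
from bench import ctrl, optics
from scipy.spatial.transform import Rotation as Ro
def cal(n): 
    c=optics.get_calibration(n); return c["K"],c["k1"],c["R"],c["t"]
def ray(n,p):
    K,k1,R,t=cal(n); u=cv2.undistortPoints(np.array([[p]],float),K,np.array([k1,0,0,0.]))[0,0]
    return -R.T@t, R.T@np.array([u[0],u[1],1.])
def plane(n,p,z):
    o,d=ray(n,p); return o+d*(z-o[2])/d[2]
def proj(n,X):
    K,k1,R,t=cal(n); return cv2.projectPoints(np.atleast_2d(X).astype(float),cv2.Rodrigues(R)[0],t,K,np.array([k1,0,0,0.]))[0][:,0]
def tri(pa,pb):
    A=np.zeros((3,3));b=np.zeros(3)
    for n,p in(("top",pa),("side",pb)):
        o,d=ray(n,p); d/=np.linalg.norm(d); M=np.eye(3)-np.outer(d,d); A+=M;b+=M@o
    return np.linalg.solve(A,b)
E
python3 - <<'E'
from h import *
np.set_printoptions(precision=4,suppress=True)
for n in("top","side"): print(n,"cam",ray(n,(320,240))[0])
for a,b,z in (((422.9,349.3),(371,370.2),.014),((449.6,354.1),(400.3,389.6),.014),((481.8,359.6),(434.9,404),.055)):
    print(plane("top",a,z),plane("side",b,z),tri(a,b))
for p in((422,272.6),(407.4,353),(489.9,367.8)): print("corner",plane("top",p,.010))
for n in("top","side"):
    im=cv2.imread(f"pics/{n}0.png"); h=cv2.cvtColor(im,cv2.COLOR_BGR2HSV)
    m=((h[...,0]<12)&(h[...,1]>140)&(h[...,2]>50)).astype(np.uint8); 
    m[:, :350 if n=="side" else 400]=0; m[:260]=0
    k,l,st,c=cv2.connectedComponentsWithStats(m)
    for i in range(1,k):
        if st[i,4]>200:
            pts=np.argwhere(l==i)[:,::-1].astype(np.float32); r=cv2.minAreaRect(pts); print(n,st[i],c[i],cv2.boxPoints(r).tolist())
E
```

```text
top cam [ 0.4619 -0.0523  1.2729]
side cam [ 0.1596 -0.2514  0.8664]
[ 0.3829 -0.2521  0.014 ] [ 0.3838 -0.2501  0.014 ] [ 0.3829 -0.2507  0.0189]
[ 0.373  -0.3105  0.014 ] [ 0.3733 -0.309   0.014 ] [ 0.3729 -0.3094  0.0163]
[ 0.3648 -0.3705  0.055 ] [ 0.3645 -0.3657  0.055 ] [ 0.3644 -0.3673  0.0587]
corner [ 0.5499 -0.2506  0.01  ]
corner [ 0.3743 -0.2189  0.01  ]
corner [ 0.3435 -0.4001  0.01  ]
top [423 279  25  60 944] [435.6038 308.6028] [[422.2263488769531, 336.4873046875], [432.4515075683594, 277.1812744140625], [448.9942321777344, 280.033447265625], [438.7690734863281, 339.3394775390625]]
top [ 451  283   27   60 1052] [464.5675 313.2148] [[450.3688049316406, 340.69708251953125], [460.5531921386719, 281.045654296875], [479.0150451660156, 284.19769287109375], [468.8306579589844, 343.84912109375]]
top [ 479  289   28   60 1164] [492.6959 318.7973] [[477.7792053222656, 346.49896240234375], [487.5231628417969, 286.643310546875], [507.7091369628906, 289.92938232421875], [497.9651794433594, 349.7850341796875]]
side [ 377  283   48   74 1188] [399.6709 319.2736] [[371.29608154296875, 349.6437683105469], [414.69525146484375, 279.1201477050781], [428.69952392578125, 287.7381896972656], [385.30035400390625, 358.2618103027344]]
side [ 406  300   53   75 1211] [431.526  337.3287] [[403.9692687988281, 369.55389404296875], [446.0000305175781, 296.00006103515625], [459.7846374511719, 303.876953125], [417.7538757324219, 377.4307861328125]]
side [ 436  320   55   75 1472] [463.3465 357.8784] [[433.46844482421875, 390.3904724121094], [475.55755615234375, 314.2291564941406], [493.7008056640625, 324.2557067871094], [451.6116943359375, 400.4170227050781]]
```

```bash
python3 - <<'E'
from h import *
np.set_printoptions(precision=4,suppress=True)
a=cv2.imread("pics/side0.png")[0:330,0:260]; b=cv2.imread("pics/top0.png")[180:450,0:260]
cv2.imwrite("pics/z2.png",np.hstack([cv2.resize(a,(400,508),interpolation=2),cv2.resize(b,(400,415),interpolation=2).copy() if 0 else cv2.copyMakeBorder(cv2.resize(b,(400,415),interpolation=2),0,93,0,0,0)]))
# overlay model
yaw=np.radians(-10);ex=np.array([np.cos(yaw),np.sin(yaw),0]);ey=np.array([-ex[1],ex[0],0]);o=np.array([.462,-.3254,0])
outs=[]
for n,(x0,y0,x1,y1) in (("side",(335,260,515,430)),("top",(395,240,525,380))):
    im=cv2.imread(f"pics/{n}0.png")[y0:y1,x0:x1];f=400/(x1-x0); im=cv2.resize(im,None,fx=f,fy=f,interpolation=2)
    def poly(P): cv2.polylines(im,[np.int32((proj(n,np.array(P))-[x0,y0]+.5)*f)],True,(0,255,0),1)
    for k in(-1,0,1):
        poly([o+ex*sx*.0655+ey*(.06*k+sy*.012)+[0,0,.1345] for sx,sy in((1,1),(1,-1),(-1,-1),(-1,1))])
    poly([o+ex*sx*.09+ey*(sy*.0925)+[0,0,.01] for sx,sy in((1,1),(1,-1),(-1,-1),(-1,1))])
    outs.append(cv2.copyMakeBorder(im,0,440-im.shape[0],0,0,0))
cv2.imwrite("pics/z3.png",np.hstack(outs))
print("tcp",proj("top",[.287,.583,.223]),proj("side",[.287,.583,.223]))
E
```

```text
tcp [[ -8.7352 397.2325]] [[-106.5949  189.2761]]
```

View pics/z2.png

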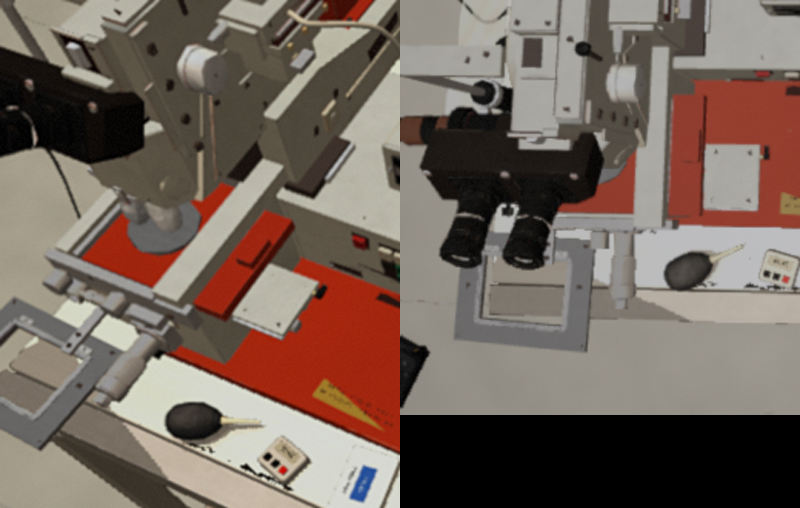

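View pics/z3.png

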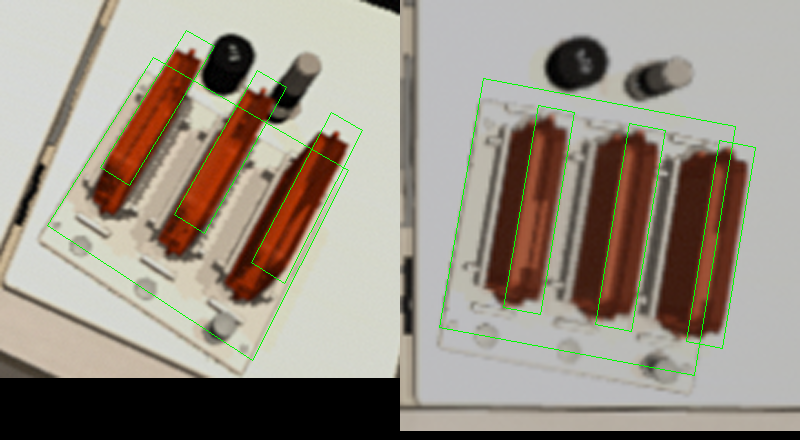

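```bash
python3 - <<'E'
from h import *
outs=[]
for n,(x0,y0,x1,y1) in (("side",(425,310,500,410)),("top",(465,280,515,355))):
    im=cv2.imread(f"pics/{n}0.png")[y0:y1,x0:x1]; 
    f=6 if n=="side" else 8
    im=cv2.resize(im,(400,600) if 0 else None,fx=[5.33,8][n=="top"],fy=[5.33,8][n=="top"],interpolation=cv2.INTER_NEAREST)
    outs.append(cv2.copyMakeBorder(im,0,600-im.shape[0],0,0,0)[:600]); print(n,im.shape)
cv2.imwrite("pics/z4.png",np.hstack(outs)[:600,:800])
E
```

```text
side (533, 400, 3)
top (600, 400, 3)
```

View pics/z4.png

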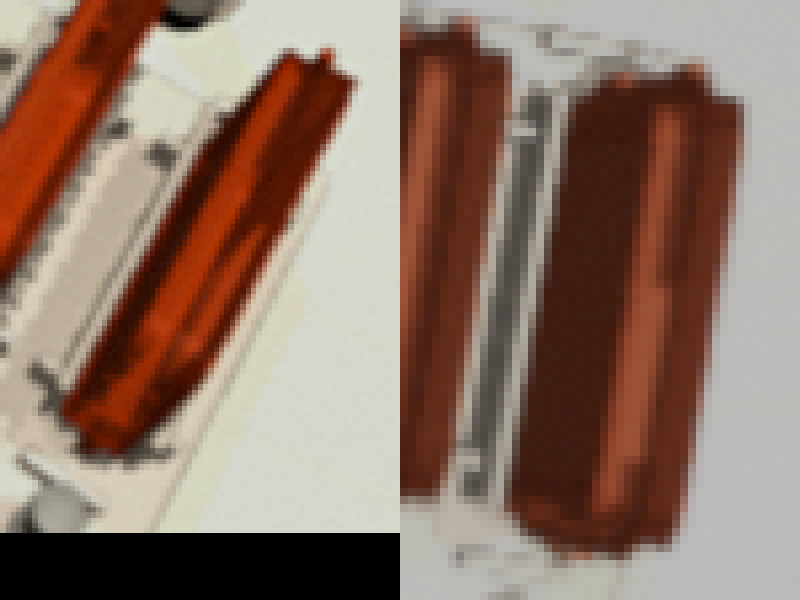

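```bash
python3 - <<'E'
from h import *
np.set_printoptions(precision=4,suppress=True)
print(tri((507.75,292.1),(491.6,325)),tri((500,347.5),(463.5,382.2)),tri((497,293.1),(478.5,320.9)))
o=np.array([.462,-.3254,0]);yaw=np.radians(-10);ex=np.array([np.cos(yaw),np.sin(yaw),0]);ey=np.array([-ex[1],ex[0],0])
for z in(.128,.1345):
  for nm,p in(("fr",(507.75,292.1)),("nr",(499,347)),("fl",(497,293.1)),("nl",(489.5,344.5))):
    q=plane("top",p,z); print(z,nm,q,"rack xy",(q-o)@ex,(q-o)@ey)
  for nm,p in(("fr",(491.6,325)),("nr",(463.5,382.2)),("fl",(478.5,320.9))):
    q=plane("side",p,z); print(z,nm,q,"rack side",(q-o)@ex,(q-o)@ey)
E
```

```text
[ 0.5046 -0.4054  0.1228] [ 0.3944 -0.3866  0.1297] [ 0.5025 -0.3837  0.1233]
0.128 fr [ 0.5047 -0.405   0.128 ] rack xy 0.055896080077402564 -0.07098961858859831
0.128 nr [ 0.3956 -0.3861  0.128 ] rack xy -0.05485023533118534 -0.07134220373122534
0.128 fl [ 0.5025 -0.3831  0.128 ] rack xy 0.04990638435172677 -0.04977788156210798
0.128 nl [ 0.4004 -0.367   0.128 ] rack xy -0.0534097234997451 -0.05166206115751456
0.128 fr [ 0.5018 -0.4032  0.128 ] rack side 0.052698747007710926 -0.06966463807124676
0.128 nr [ 0.3946 -0.3859  0.128 ] rack side -0.05586719983881379 -0.07125031273757224
0.128 fl [ 0.5    -0.3821  0.128 ] rack side 0.047259523484150384 -0.04921185485208179
0.1345 fr [ 0.5045 -0.403   0.1345] rack xy 0.05530889559223292 -0.0690597162712119
0.1345 nr [ 0.396  -0.3842  0.1345] rack xy -0.05480865066687273 -0.06941029958958471
0.1345 fl [ 0.5023 -0.3812  0.1345] rack xy 0.04935320673959119 -0.04796841021165699
0.1345 nl [ 0.4008 -0.3652  0.1345] rack xy -0.053376317431675056 -0.04984189225927329
0.1345 fr [ 0.4988 -0.4018  0.1345] rack side 0.049500301929567926 -0.0688720299943082
0.1345 nr [ 0.3925 -0.3847  0.1345] rack side -0.058109972126409684 -0.07044374645203073
0.1345 fl [ 0.497  -0.3809  0.1345] rack side 0.04410895822536293 -0.04859928636381048
```

```bash
python3 - <<'E'
from h import *
np.set_printoptions(precision=4,suppress=True)
P=tri((120,407.6),(26,292.5)); print("frame nr",P, "nl",plane("top",(37,399.8),P[2]))
print("knob", tri((145,380),(68,258)))
print("head right", tri((128,270),(92,75)))
for z in(.4,.5): print("eyetips",z,plane("top",(42,352),z),plane("top",(79,354),z))
# desired rotation: tool y -> azimuth -100, z down
def rel(p,R):
    s=ctrl.get_state(); R0=Ro.from_rotvec(s["tool_rot"]).as_matrix()
    print("rot deg",np.degrees(Ro.from_matrix(R0.T@R).as_rotvec()),"shift mm",1000*R0.T@(np.array(p)-s["position"]))
print(Ro.from_rotvec(ctrl.get_state()["tool_rot"]).as_matrix())
E
```

```text
frame nr [0.2484 0.3953 0.0458] nl [0.2573 0.5825 0.0458]
knob [0.3204 0.3164 0.1203]
head right [0.5188 0.2675 0.3896]
eyetips 0.4 [0.39   0.3943 0.4   ] [0.389 0.334 0.4  ]
eyetips 0.5 [0.3982 0.3431 0.5   ] [0.3974 0.2898 0.5   ]
[[-0.897   0.4419 -0.0007]
 [ 0.4419  0.897  -0.0016]
 [-0.0001 -0.0018 -1.    ]]
```

```bash
cat >> h.py <<'E'
def rows(poses,op,base=None):
    s=ctrl.get_state(); R0=Ro.from_rotvec(s["tool_rot"]).as_matrix() if base is None else base[1]; p0=s["position"] if base is None else base[0]
    for (p,R) in poses:
        r=np.degrees(Ro.from_matrix(R0.T@R).as_rotvec()); d=1000*R0.T@(np.array(p)-p0)
        print([round(float(v),1) for v in (*r,*d)]+[op])
def down(az): # tool y azimuth deg, z down
    a=np.radians(az); y=np.array([np.cos(a),np.sin(a),0]); z=np.array([0,0,-1.]); return np.column_stack([np.cross(y,z),y,z])
def cyl(r,az,z): a=np.radians(az); return np.array([r*np.cos(a),r*np.sin(a),z])
E
python3 - <<'E'
from h import *
rows([(cyl(.65-.0269*i,63.8,.222),down(63.8-9.4*i)) for i in range(1,9)],87)
E
```

```text
[-0.1, 0.0, 9.4, 0.4, -26.4, -0.4, 87]
[-0.1, 0.0, 18.8, 0.3, -53.3, -0.4, 87]
[-0.1, 0.0, 28.2, 0.3, -80.2, -0.3, 87]
[-0.1, 0.0, 37.6, 0.3, -107.1, -0.3, 87]
[-0.1, 0.0, 47.0, 0.3, -134.0, -0.2, 87]
[-0.1, 0.1, 56.4, 0.3, -160.9, -0.2, 87]
[-0.1, 0.1, 65.8, 0.3, -187.8, -0.1, 87]
[-0.1, 0.1, 75.2, 0.3, -214.7, -0.1, 87]
```

Request:
step_arm(
  deltas=[
    [0, 0, 9.4, 0, -26, 0, 87],
    [0, 0, 18.8, 0, -53, 0, 87],
    [0, 0, 28.2, 0, -80, 0, 87],
    [0, 0, 37.6, 0, -107, 0, 87],
    [0, 0, 47, 0, -134, 0, 87],
    [0, 0, 56.4, 0, -161, 0, 87],
    [0, 0, 65.8, 0, -188, 0, 87],
    [0, 0, 75, 0, -214, 0, 87],
  ],
)

```text
time: 1.1
position: [0.1922, 0.39, 0.2222]
tool_rot: [2.433, 1.987, -0.001]
ft_force: [0.7, -0.1, -1.0]
grip_width: 1.001
```

```bash
python3 - <<'E'
from h import *
print(ctrl.get_state()["joint_positions"].round(2))
rows([(cyl(.435,63.8-8*i,.222),down(-11.2-7*i)) for i in range(1,9)],87)
E
```

```text
[-1.15 -0.14 -0.03  1.95 -0.    1.33 -1.37]
[-0.0, 0.0, 6.7, -19.2, 57.3, 0.2, 87]
[-0.0, 0.0, 13.7, -46.4, 111.5, 0.2, 87]
[0.0, 0.0, 20.7, -80.9, 161.5, 0.2, 87]
[0.0, 0.0, 27.7, -122.1, 206.1, 0.2, 87]
[0.0, 0.0, 34.7, -169.0, 244.5, 0.3, 87]
[0.0, 0.0, 41.7, -220.8, 276.1, 0.3, 87]
[0.0, 0.0, 48.7, -276.6, 300.1, 0.3, 87]
[0.0, 0.0, 55.7, -335.1, 316.2, 0.4, 87]
```

```bash
python3 - <<'E'
from h import *
for a in((84.5,326),(88,315),(80,340)):
  X=tri(a,(18,85)); print(X,proj("top",X),proj("side",X))
for z in (.3,.35,.4,.45): X=plane("top",(79,354),z);print(X,proj("side",X))
E
```

```text
[0.43560281 0.31488123 0.42229883] [[ 86.26806483 324.18570138]] [[14.80695069 85.25988401]]
[0.44613584 0.319802   0.41271548] [[ 86.11534455 317.01101401]] [[21.42491233 84.62985529]]
[0.42240036 0.30792994 0.43544127] [[ 86.66846776 333.47034893]] [[ 6.03084168 85.58617472]]
[0.38065922 0.37828861 0.3       ] [[  2.96935375 158.66834135]]
[0.38483433 0.35615825 0.35      ] [[ -3.68630781 139.2171144 ]]
[0.38900944 0.3340279  0.4       ] [[-11.3541692  116.86972445]]
[0.39318455 0.31189754 0.45      ] [[-20.28607488  90.92069678]]
```

```bash
python3 - <<'E'
from h import *
a=optics.get_image("side")[:,:,::-1]; b=optics.get_image("top")[:,:,::-1]
cv2.imwrite("pics/z5.png",np.hstack([cv2.resize(a[0:250,0:167],(400,600),interpolation=2),cv2.resize(b[200:480,0:187],(400,600),interpolation=2)]))
E
```

```text
(no output)
```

View pics/z5.png

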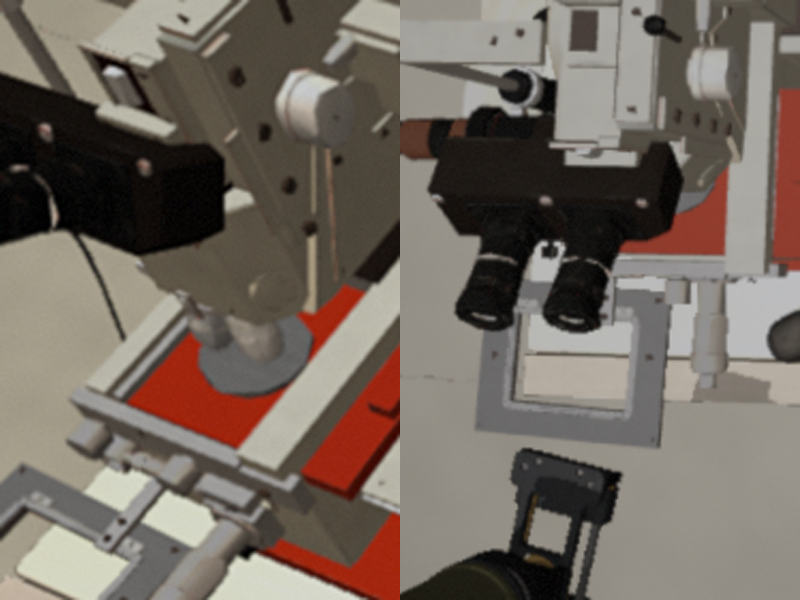

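```bash
cat >> h.py <<'E'
def tilt(R,az,t): # turn so that tool z leans toward azimuth az by t deg
    a=np.radians(az); ax=np.array([np.sin(a),-np.cos(a),0]) # z_down -> outward
    Rr=Ro.from_rotvec(ax*np.radians(t)).as_matrix()
    if (Rr@[0,0,-1])@np.array([np.cos(a),np.sin(a),0])<0: Rr=Rr.T
    return Rr@R
E
python3 - <<'E'
from h import *
P=[(cyl(.44,az,.21),tilt(down(-11.2-(63.8-az)*.88),az,t)) for az,t in((63.8,8),(63.8,16),(63.8,22),(56,22),(48,22),(40,22),(32,22),(24,22))]
rows(P,87)
E
```

```text
[-2.1, 7.8, -0.1, 5.9, 1.2, 12.4, 87]
[-4.1, 15.5, -0.1, 5.9, 1.2, 12.4, 87]
[-5.7, 21.3, -0.1, 5.9, 1.2, 12.4, 87]
[-7.3, 20.8, 6.7, -13.4, 57.9, 12.4, 87]
[-8.9, 20.2, 13.6, -41.0, 112.7, 12.4, 87]
[-10.5, 19.5, 20.6, -76.0, 163.2, 12.4, 87]
[-12.0, 18.7, 27.5, -117.6, 208.3, 12.5, 87]
[-13.5, 17.8, 34.5, -165.1, 247.1, 12.5, 87]
```

Request:
step_arm(
  deltas=[
    [-1.0, 3.9, 0, 3, 1, 6, 87],
    [-2.1, 7.8, 0, 6, 1, 12, 87],
    [-3.1, 11.7, 0, 6, 1, 12, 87],
    [-4.1, 15.5, 0, 6, 1, 12, 87],
    [-5.7, 21.3, 0, 6, 1, 12, 87],
    [-5.7, 21.3, 0, 6, 1, 12, 87],
    [-5.7, 21.3, 0, 6, 1, 12, 87],
    [-5.7, 21.3, 0, 6, 1, 12, 87],
  ],
)

```text
time: 2.2
position: [0.1946, 0.4157, 0.16]
tool_rot: [-2.312, -1.907, -0.411]
ft_force: [0.2, -0.4, 0.2]
grip_width: 1.001
```

```bash
python3 - <<'E'
from h import *
s=ctrl.get_state();print(s["joint_positions"].round(2),s["position"],Ro.from_rotvec(s["tool_rot"]).as_matrix()[:,2])
P=[(cyl(.44,az,.21),tilt(down(-11.2-(63.8-az)*.88),az,t)) for az,t in((56,22),(48,22),(40,22),(32,22),(24,22),(16,18),(8,12),(0,6))]
rows(P,87)
E
```

```text
[-0.56 -0.3  -0.56  2.2  -0.19  0.91 -1.21] [0.1946159  0.41566658 0.16003268] [ 0.13368282  0.25986357 -0.95634713]
[-3.6, 4.2, 6.7, -25.2, 64.5, -54.1, 87]
[-6.1, 3.4, 13.3, -52.6, 119.4, -57.5, 87]
[-8.7, 2.5, 19.9, -87.0, 169.9, -63.3, 87]
[-11.2, 1.6, 26.5, -127.8, 215.1, -71.3, 87]
[-13.8, 0.6, 33.1, -174.0, 254.1, -81.6, 87]
[-13.6, -3.5, 40.1, -224.9, 286.2, -93.8, 87]
[-11.4, -8.8, 47.6, -279.4, 310.8, -107.7, 87]
[-8.4, -13.3, 55.2, -336.5, 327.3, -123.0, 87]
```

Request:
step_arm(
  deltas=[
    [0, 0, 0, 5, 0, -10, 87],
    [0, 0, 0, 10, 0, -20, 87],
    [0, 0, 0, 10, 0, -20, 87],
    [0, 0, 0, 10, 0, -20, 87],
    [0, 0, 0, 10, 0, -20, 87],
    [0, 0, 0, 10, 0, -20, 87],
    [0, 0, 0, 10, 0, -20, 87],
    [0, 0, 0, 10, 0, -20, 87],
  ],
)

```text
time: 3.2
position: [0.1928, 0.4191, 0.1808]
tool_rot: [-2.313, -1.907, -0.409]
ft_force: [0.5, -0.1, -0.0]
grip_width: 1.006
```

```bash
python3 - <<'E'
from h import *
s=ctrl.get_state();R=Ro.from_rotvec(s["tool_rot"]).as_matrix();print(s["joint_positions"].round(2),s["position"],np.hypot(*s["position"][:2]));print(R)
E
```

```text
[-0.67 -0.3  -0.47  2.17 -0.15  0.95 -1.26] [0.1928074  0.41912807 0.18077428] 0.4613491417606671
[[ 0.17156427  0.97610699  0.13334485]
 [ 0.94482318 -0.20136318  0.25838348]
 [ 0.27906066  0.08165794 -0.95679524]]
```

```bash
python3 - <<'E'
from h import *
s=ctrl.get_state();R0=Ro.from_rotvec(s["tool_rot"]).as_matrix();p0=s["position"]
def P(az): 
    Q=Ro.from_euler('z',-az,degrees=True).as_matrix(); p=Q@p0; p[2]=.195; return p,Q@R0
rows([P(7.2*i) for i in range(1,9)],87)
E
```

```text
[-2.0, -0.6, 6.9, -13.2, 56.5, -13.9, 87]
[-4.0, -1.2, 13.8, -36.9, 109.3, -16.3, 87]
[-6.0, -1.8, 20.7, -66.8, 158.8, -20.8, 87]
[-8.0, -2.4, 27.6, -102.2, 204.1, -27.3, 87]
[-10.0, -2.9, 34.4, -142.8, 244.6, -35.6, 87]
[-12.1, -3.5, 41.3, -187.8, 279.7, -45.8, 87]
[-14.1, -4.1, 48.2, -236.6, 308.7, -57.5, 87]
[-16.1, -4.7, 55.1, -288.3, 331.2, -70.7, 87]
```

Request:
step_arm(
  deltas=[
    [-2, -0.6, 6.9, -13, 56, -14, 87],
    [-4, -1.2, 13.8, -37, 109, -16, 87],
    [-6, -1.8, 20.7, -67, 159, -21, 87],
    [-8, -2.4, 27.6, -102, 204, -27, 87],
    [-10, -2.9, 34.4, -143, 245, -36, 87],
    [-12, -3.5, 41.3, -188, 280, -46, 87],
    [-14, -4.1, 48.2, -237, 309, -57, 87],
    [-16, -4.7, 55, -288, 331, -71, 87],
  ],
)

```text
time: 4.2
position: [0.4575, 0.0602, 0.1955]
tool_rot: [3.027, 0.569, 0.455]
ft_force: [0.9, -0.3, 0.5]
grip_width: 0.999
```

```bash
python3 - <<'E'
from h import *
s=ctrl.get_state();R=Ro.from_rotvec(s["tool_rot"]).as_matrix();p=s["position"];print(s["joint_positions"].round(2),p,np.hypot(*p[:2]),np.degrees(np.arctan2(R[1,1],R[0,1])));print(R[:,2])
az0=np.degrees(np.arctan2(p[1],p[0]));print(az0)
tgt=np.array([.4512,-.3855,.22]); az1=-40.5
from scipy.spatial.transform import Slerp
Sl=Slerp([0,1],Ro.from_matrix([R,down(-100)]))
L=[]
for i in range(1,9):
    f=i/8; az=az0+(az1-az0)*f; r=.462+(.5934-.462)*f; L.append((cyl(r,az,.20+.02*f),Sl(f).as_matrix()))
rows(L,44)
E
```

```text
[-0.16 -0.3  -0.05  2.16  0.02  0.98 -1.42] [0.45752964 0.06024483 0.19547669] 0.4614789353809383 -69.35564887474527
[ 0.2894788   0.02586285 -0.95683496]
7.501219461845547
[0.0, -2.1, 3.9, 3.3, 52.4, -2.0, 44]
[0.0, -4.3, 7.8, -1.1, 105.7, -1.3, 44]
[0.1, -6.4, 11.7, -11.6, 159.9, -2.4, 44]
[0.1, -8.6, 15.5, -28.4, 214.2, -5.3, 44]
[0.1, -10.7, 19.4, -51.6, 267.7, -10.2, 44]
[0.1, -12.8, 23.3, -81.2, 319.6, -17.0, 44]
[0.1, -15.0, 27.2, -117.1, 369.1, -25.9, 44]
[0.2, -17.1, 31.1, -159.1, 415.4, -36.8, 44]
```

Request:
step_arm(
  deltas=[
    [0, -2.1, 3.9, 3, 52, -2, 44],
    [0, -4.3, 7.8, -1, 105, -1, 44],
    [0, -6.4, 11.7, -12, 159, -2, 44],
    [0, -8.6, 15.5, -28, 213, -5, 44],
    [0, -10.7, 19.4, -52, 266, -10, 44],
    [0, -12.8, 23.3, -81, 317, -17, 44],
    [0, -15, 27.2, -117, 366, -26, 44],
    [0.2, -17.1, 31.1, -158, 412, -37, 44],
  ],
)

```text
time: 5.2
position: [0.4522, -0.3814, 0.2201]
tool_rot: [-3.13, 0.269, 0.002]
ft_force: [0.5, -0.8, -0.0]
grip_width: 0.508
```

```bash
python3 - <<'E'
from h import *
s=ctrl.get_state();print(s["joint_positions"].round(2),s["position"],s["grip_width"]*87)
rows([([.4512,-.3855,.22],down(-100)),([.4512,-.3855,.105],down(-100))],44)
a=optics.get_image("side")[:,:,::-1]; b=optics.get_image("top")[:,:,::-1]
cv2.imwrite("pics/z6.png",np.hstack([cv2.resize(a[240:440,330:530],(400,400),interpolation=2),cv2.resize(b[230:390,380:540],(400,400),interpolation=2)]))
E
```

```text
[ 0.26  0.21  0.46  1.62 -0.09  1.34 -1.01] [ 0.45219204 -0.38140497  0.22011601] 44.18947954182671
[-0.0, 0.1, 0.2, -0.3, 4.2, 0.1, 44]
[-0.0, 0.1, 0.2, -0.1, 4.2, 115.1, 44]
```

View pics/z6.png

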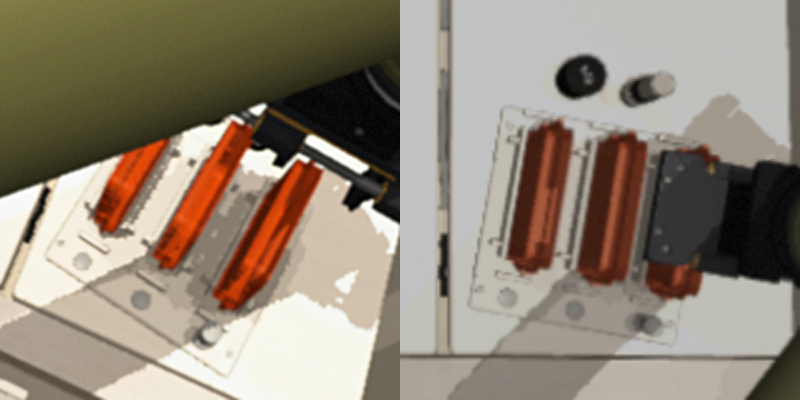

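Request:
step_arm(
  deltas=[
    [0, 0, 0, 0, 4, 10, 44],
    [0, 0, 0, 0, 4, 25, 44],
    [0, 0, 0, 0, 4, 40, 44],
    [0, 0, 0, 0, 4, 55, 44],
    [0, 0, 0, 0, 4, 65, 44],
    [0, 0, 0, 0, 4, 70, 44],
    [0, 0, 0, 0, 4, 72, 44],
    [0, 0, 0, 0, 4, 72, 44],
  ],
)

```text
time: 6.3
position: [0.4518, -0.3839, 0.1485]
tool_rot: [-3.13, 0.268, -0.0]
ft_force: [0.0, -0.6, 0.8]
grip_width: 0.505
```

```bash
python3 - <<'E'
from h import *
s=ctrl.get_state();print(s["position"],s["grip_width"]*87)
a=optics.get_image("side")[:,:,::-1]; b=optics.get_image("top")[:,:,::-1]
cv2.imwrite("pics/z7.png",np.hstack([cv2.resize(a[300:420,400:520],(400,400),interpolation=2),cv2.resize(b[250:370,430:550],(400,400),interpolation=2)]))
E
```

```text
[ 0.45182422 -0.38390045  0.14846785] 43.97420476449203
```

View pics/z7.png

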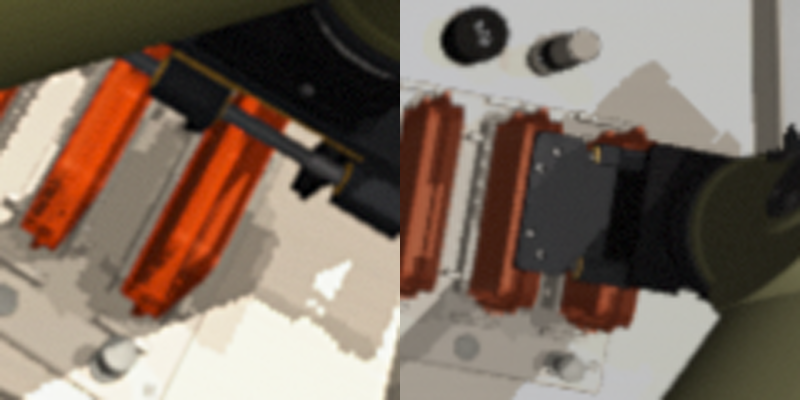

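```bash
python3 - <<'E'
from h import *
print(proj("side",[.4518,-.3839,.1485]), proj("side",[.4518+.022*.174,-.3839+.022*.985,.1485]),proj("side",[.4518-.022*.174,-.3839-.022*.985,.1485]))
E
```

```text
[[475.62789943 344.20080977]] [[462.5755634  336.42662539]] [[488.92049367 352.11851655]]
```

Request:
step_arm(
  deltas=[
    [0, 0, 0, 0, 1, 6, 44],
    [0, 0, 0, 0, 1, 14, 44],
    [0, 0, 0, 0, 1, 24, 44],
    [0, 0, 0, 0, 1, 34, 44],
    [0, 0, 0, 0, 1, 44, 44],
    [0, 0, 0, 0, 1, 54, 44],
    [0, 0, 0, 0, 1, 61, 44],
    [0, 0, 0, 0, 1, 61, 44],
  ],
)

```text
time: 7.4
position: [0.4511, -0.3844, 0.0864]
tool_rot: [-3.129, 0.267, 0.002]
ft_force: [-0.1, 0.4, 0.1]
grip_width: 0.506
```

Fingers straddle the box without contact; close.

Request:
step_arm(
  deltas=[
    [0, 0, 0, 0, 0, 0, 36],
    [0, 0, 0, 0, 0, 0, 30],
    [0, 0, 0, 0, 0, 0, 26],
    [0, 0, 0, 0, 0, 0, 22],
    [0, 0, 0, 0, 0, 0, 18],
    [0, 0, 0, 0, 0, 0, 15],
    [0, 0, 0, 0, 0, 0, 15],
    [0, 0, 0, 0, 0, 0, 15],
  ],
  newtons=30,
)

```text
time: 8.4
position: [0.4515, -0.3847, 0.0873]
tool_rot: [-3.13, 0.268, 0.0]
ft_force: [0.7, -0.0, 1.7]
grip_width: 0.265
```

Request:
step_arm(
  deltas=[
    [0, 0, 0, 0, 0, -5, 15],
    [0, 0, 0, 0, 0, -20, 15],
    [0, 0, 0, 0, 0, -40, 15],
    [0, 0, 0, 0, 0, -65, 15],
    [0, 0, 0, 0, 0, -95, 15],
    [0, 0, 0, 0, 0, -125, 15],
    [0, 0, 0, 0, 0, -150, 15],
    [0, 0, 0, 0, 0, -160, 15],
  ],
)

```text
time: 9.4
position: [0.4521, -0.3856, 0.2503]
tool_rot: [3.129, -0.268, 0.005]
ft_force: [1.0, -0.2, -1.3]
grip_width: 0.265
```

```bash
python3 - <<'E'
from h import *
s=ctrl.get_state();print(s["position"],s["ft_force"],s["torque"],s["grip_width"]*87,s["joint_positions"].round(2))
for n in("side","top"):
    cv2.imwrite(f"pics/{n}8.png",optics.get_image(n)[:,:,::-1])
a=cv2.imread("pics/side8.png");b=cv2.imread("pics/top8.png")
cv2.imwrite("pics/z8.png",np.hstack([cv2.resize(a[200:450,300:550],(400,400),interpolation=2),cv2.resize(b[200:400,380:580],(400,400),interpolation=2)]))
E
```

```text
[ 0.45209747 -0.38557782  0.25029394] [ 0.99620977 -0.16648682 -1.25617233] [-0.06684594  0.1461147   0.03767366] 23.051353959184024 [ 0.26  0.19  0.47  1.57 -0.09  1.39 -1.01]
```

View pics/z8.png

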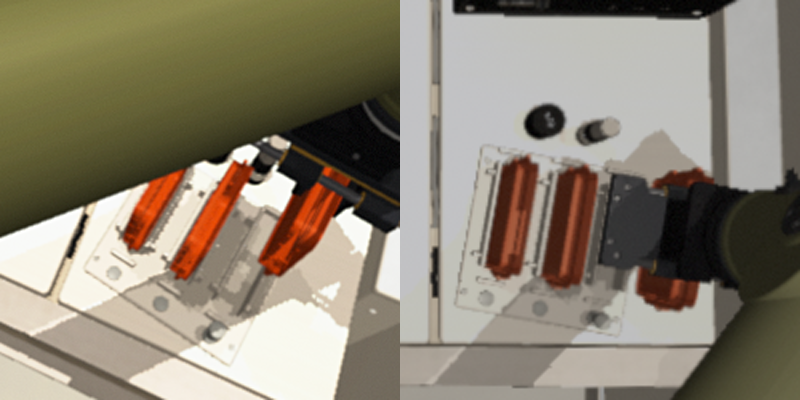

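```bash
python3 - <<'E'
from h import *
from scipy.spatial.transform import Slerp
s=ctrl.get_state();R=Ro.from_rotvec(s["tool_rot"]).as_matrix();p=s["position"]
c0=p+.0153*R[:,2]; c1=np.array([.52,-.35,.253]); a=np.radians(-34); h=np.array([np.cos(a),np.sin(a),0]); k=np.sqrt(.5)
y=k*h+[0,0,k]; z=k*h-[0,0,k]; R1=np.column_stack([np.cross(y,z),y,z]); print(np.degrees(Ro.from_matrix(R.T@R1).magnitude()))
Sl=Slerp([0,1],Ro.from_matrix([R,R1])); L=[]
for i in range(1,13):
    f=i/12; f=f*f*(3-2*f); c=c0+(c1-c0)*f+[0,0,.02*np.sin(np.pi*f)]; Rf=Sl(f).as_matrix(); L.append((c-.0153*Rf[:,2],Rf))
rows(L[:8],15)
E
```

```text
78.18695960041588
[-0.8, 0.5, -1.2, 1.1, -1.1, -1.6, 15]
[-2.9, 1.9, -4.6, 4.0, -4.2, -6.0, 15]
[-6.2, 4.0, -9.7, 8.4, -8.8, -12.3, 15]
[-10.3, 6.7, -16.1, 13.7, -14.4, -19.2, 15]
[-15.0, 9.7, -23.4, 19.8, -20.7, -25.0, 15]
[-19.9, 12.8, -31.1, 26.0, -27.1, -28.4, 15]
[-24.8, 16.0, -38.8, 32.3, -33.4, -28.6, 15]
[-29.4, 19.0, -46.1, 38.1, -39.0, -26.2, 15]
```

Request:
step_arm(
  deltas=[
    [-0.8, 0.5, -1.2, 1, -1, -2, 15],
    [-2.9, 1.9, -4.6, 4, -4, -6, 15],
    [-6.2, 4, -9.7, 8, -9, -12, 15],
    [-10.3, 6.7, -16.1, 14, -14, -19, 15],
    [-15, 9.7, -23.4, 20, -21, -25, 15],
    [-19.9, 12.8, -31.1, 26, -27, -28, 15],
    [-24.8, 16, -38.8, 32, -33, -29, 15],
    [-29.4, 19, -46.1, 38, -39, -26, 15],
  ],
)

```text
time: 10.5
position: [0.4956, -0.3514, 0.2723]
tool_rot: [2.449, 0.847, 0.373]
ft_force: [-1.2, 0.2, -0.5]
grip_width: 0.264
```

```bash
python3 - <<'E'
from h import *
from scipy.spatial.transform import Slerp
s=ctrl.get_state();R=Ro.from_rotvec(s["tool_rot"]).as_matrix();p=s["position"];print(s["joint_positions"].round(2),p,s["ft_force"],s["grip_width"]*87)
c0=p+.0153*R[:,2]; print(c0,R[2]);c1=np.array([.52,-.35,.253]); a=np.radians(-34); h=np.array([np.cos(a),np.sin(a),0]); k=np.sqrt(.5)
y=k*h+[0,0,k]; z=k*h-[0,0,k]; R1=np.column_stack([np.cross(y,z),y,z]); print(np.degrees(Ro.from_matrix(R.T@R1).magnitude()))
Sl=Slerp([0,1],Ro.from_matrix([R,R1])); L=[]
for f in(.2,.45,.65,.8,.93,1,1,1):
    c=c0+(c1-c0)*f; Rf=Sl(f).as_matrix(); L.append((c-.0153*Rf[:,2],Rf))
rows(L[:8],15)
E
```

```text
[ 0.11 -0.23  0.32  2.04  0.35  0.77 -0.64] [ 0.49560745 -0.35141686  0.27226679] [-1.19764416  0.15077288 -0.52557585] 22.984179123382724
[ 0.50188905 -0.35726063  0.25959864] [ 0.08683417  0.55398885 -0.8279832 ]
20.00288802449973
[-2.1, 1.3, -3.2, 3.2, -0.5, 2.0, 15]
[-4.7, 2.9, -7.1, 7.2, -1.0, 4.6, 15]
[-6.8, 4.3, -10.3, 10.4, -1.4, 6.7, 15]
[-8.3, 5.2, -12.6, 12.7, -1.7, 8.3, 15]
[-9.7, 6.1, -14.7, 14.8, -2.0, 9.7, 15]
[-10.4, 6.5, -15.8, 15.8, -2.1, 10.5, 15]
[-10.4, 6.5, -15.8, 15.8, -2.1, 10.5, 15]
[-10.4, 6.5, -15.8, 15.8, -2.1, 10.5, 15]
```

```bash
cat > fin.py <<'E'
from h import *
from scipy.spatial.transform import Slerp
s=ctrl.get_state();R=Ro.from_rotvec(s["tool_rot"]).as_matrix();p=s["position"];print(s["joint_positions"].round(2),p,s["ft_force"],s["grip_width"]*87)
c0=p+.0153*R[:,2]; print(c0,R[2]);c1=np.array([.537,-.361,.252]); a=np.radians(-34); h=np.array([np.cos(a),np.sin(a),0]); k=np.sqrt(.5)
y=k*h+[0,0,k]; z=k*h-[0,0,k]; R1=np.column_stack([np.cross(y,z),y,z]); print(np.degrees(Ro.from_matrix(R.T@R1).magnitude()))
Sl=Slerp([0,1],Ro.from_matrix([R,R1])); L=[]
for f in(.1,.28,.5,.72,.9,1,1,1):
    c=c0+(c1-c0)*f; Rf=Sl(f).as_matrix(); L.append((c-.0153*Rf[:,2],Rf))
rows(L[:8],15)
E
python3 fin.py
```

```text
[ 0.11 -0.23  0.32  2.04  0.35  0.77 -0.64] [ 0.49560745 -0.35141686  0.27226679] [-1.19764416  0.15077288 -0.52557585] 22.984179123382724
[ 0.50188905 -0.35726063  0.25959864] [ 0.08683417  0.55398885 -0.8279832 ]
20.00288802449973
[-1.0, 0.7, -1.6, 2.2, 1.3, 2.2, 15]
[-2.9, 1.8, -4.4, 6.2, 3.6, 6.2, 15]
[-5.2, 3.3, -7.9, 11.0, 6.5, 11.2, 15]
[-7.5, 4.7, -11.4, 15.8, 9.4, 16.1, 15]
[-9.4, 5.9, -14.2, 19.6, 11.8, 20.2, 15]
[-10.4, 6.5, -15.8, 21.8, 13.1, 22.5, 15]
[-10.4, 6.5, -15.8, 21.8, 13.1, 22.5, 15]
[-10.4, 6.5, -15.8, 21.8, 13.1, 22.5, 15]
```

Request:
step_arm(
  deltas=[
    [-1, 0.7, -1.6, 2, 1, 2, 15],
    [-2.9, 1.8, -4.4, 6, 4, 6, 15],
    [-5.2, 3.3, -7.9, 11, 6, 11, 15],
    [-7.5, 4.7, -11.4, 16, 9, 16, 15],
    [-9.4, 5.9, -14.2, 20, 12, 20, 15],
    [-10.4, 6.5, -15.8, 22, 13, 22, 15],
    [-10.4, 6.5, -15.8, 22, 13, 22, 15],
    [-10.4, 6.5, -15.8, 22, 13, 22, 15],
  ],
)

```text
time: 11.5
position: [0.5281, -0.3562, 0.2643]
tool_rot: [2.131, 1.123, 0.466]
ft_force: [0.4, -0.1, -0.9]
grip_width: 0.263
```

```bash
python3 fin.py; python3 - <<'E'
from h import *
for n in("side","top"):
    cv2.imwrite(f"pics/{n}9.png",optics.get_image(n)[:,:,::-1])
a=cv2.imread("pics/side9.png");b=cv2.imread("pics/top9.png")
cv2.imwrite("pics/z9.png",np.hstack([cv2.resize(a[200:450,300:550],(400,400),interpolation=2),cv2.resize(b[200:400,380:580],(400,400),interpolation=2)]))
E
```

```text
[ 0.09 -0.26  0.37  2.17  0.39  0.47 -0.39] [ 0.528071   -0.35622785  0.26434072] [ 0.37179985 -0.07192318 -0.85659797] 22.86142558648027
[ 0.53698924 -0.36230976  0.25349796] [ 0.00188367  0.70553066 -0.7086769 ]
0.4342086289258639
[-0.0, 0.0, -0.0, 0.1, -0.2, 0.1, 15]
[-0.0, 0.1, -0.1, 0.3, -0.5, 0.2, 15]
[-0.1, 0.1, -0.2, 0.5, -0.8, 0.3, 15]
[-0.1, 0.1, -0.3, 0.7, -1.2, 0.4, 15]
[-0.1, 0.2, -0.3, 0.9, -1.4, 0.5, 15]
[-0.1, 0.2, -0.4, 1.0, -1.6, 0.5, 15]
[-0.1, 0.2, -0.4, 1.0, -1.6, 0.5, 15]
[-0.1, 0.2, -0.4, 1.0, -1.6, 0.5, 15]
```

View pics/z9.png

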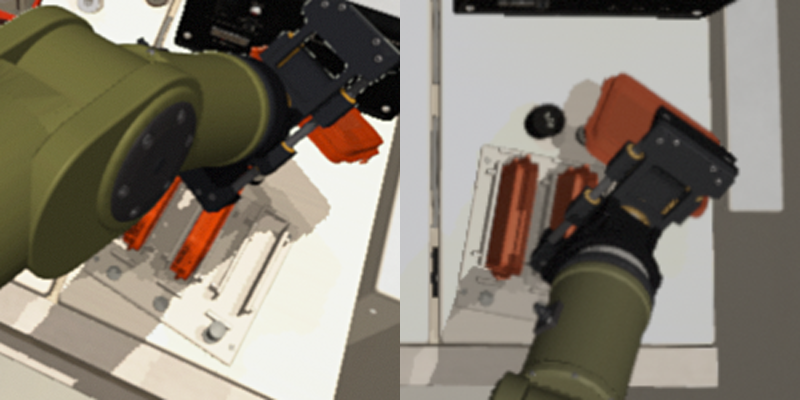

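```bash
python3 - <<'E'
from h import *
s=ctrl.get_state();R=Ro.from_rotvec(s["tool_rot"]).as_matrix();c=s["position"]+.0153*R[:,2]
b=cv2.imread("pics/top9.png")
out=[]
for n,(x0,y0) in(("side",(400,190)),("top",(440,210))):
    im=cv2.resize(cv2.imread(f"pics/{n}9.png")[y0:y0+130,x0:x0+130],(400,400),interpolation=2)
    for zz in(.0118,-.0118):
        P=[c+R[:,0]*sx*.058+R[:,2]*sy*.058+R[:,1]*zz for sx,sy in((1,1),(1,-1),(-1,-1),(-1,1))]
        cv2.polylines(im,[np.int32((proj(n,np.array(P))-[x0,y0])*400/130)],True,(0,255,0) if zz>0 else (255,255,0),1)
    out.append(im)
cv2.imwrite("pics/z10.png",np.hstack(out)); print(ctrl.get_state()["qd"].round(3),min(q[2] for q in P))
E
```

```text
[ 0.001 -0.002 -0.001  0.004 -0.    -0.004  0.001] 0.20409658617598836
```

View pics/z10.png

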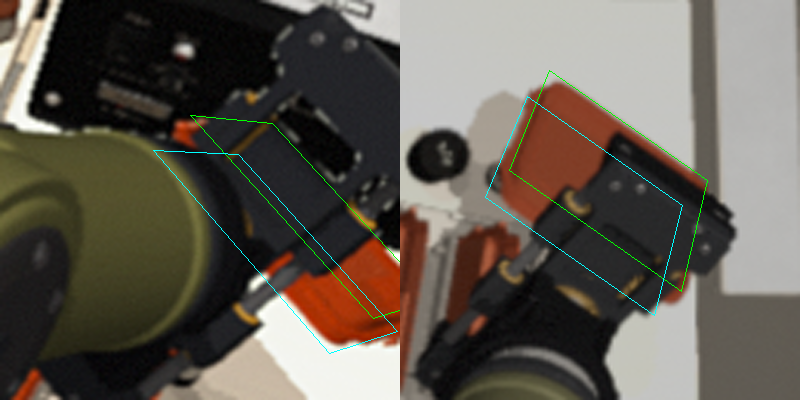

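```bash
python3 - <<'E'
from h import *
print(ctrl.close_job()); s=ctrl.get_state(); print(s["time"],s["position"],s["ft_force"],s["grip_width"]*87)
E
```

```text
the job is handed in; nothing more can be done
None
the job is handed in; nothing more can be done
```

I drew out the right-slot box, the one whose slot has the steel marker post. I handed the job in with the box held still in the gripper, lid up at 45°. It took about 12 s of the 35 s allowed.

**Last checks before handing in:**
- **Pose:** the tool was within 0.5° of the planned 45° slant. The box centre worked out at about (0.537, -0.362, 0.253) m, taking the box not to have slipped in the grip.
- **Clearance:** the lowest part of the box worked out at about 0.20 m. The neighbouring boxes top out at about 0.135 m and the lamp supply at 0.186 m, and the box is more than 7 cm in front of the lamp's face.
- **Grip and contact:** the opening was 22.9 mm on the 23 mm box, at a grip of 30 N. Outside force was about 1 N, roughly the box's own weight, and the joints were still.
- **Pictures:** the other two boxes were in their slots, and the marker post and canister were in place. The box outline matched well in the top view. In the side view it was mostly hidden by the arm, so that match is only rough, and the tube was partly hidden in both final views.

**What did not go to plan:** one tilted retreat during the approach was out of reach. It stopped about 5 cm lower than commanded, touched nothing, and I re-planned from there. After handing in, the state could no longer be read, so I have no reading for the final second.

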